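# Racking freshly turned kendama balls to season

### The arm

A 6-joint arm with a two-finger parallel gripper is mounted at the origin on the work surface. World frame = base frame: x ahead of the robot, y to its left, z up, the work surface at z = 0. Lengths are in m, angles in rad, forces in N, time in s.
With the tool pointing down it reaches from about 0.35 to 0.975 m from the base axis. Payload 4.9 kg.
Tool frame: the origin (TCP) lies on the front face of the gripper's body, between the roots of the fingers; the fingertips stand ctrl.finger_overhang ahead of it and the grasp point (between the pads) lies 54 mm ahead of it (ctrl.finger_overhang is the distance from the TCP to the fingertips, in m); z points along the fingers, y is the line along which they close (so a half turn about z gives the same grasp; the last joint's range is limited). The gripper opens to 85 mm and grips with 20 to 120 N. Pads are 22 mm wide; open, the fingers measure 114 mm over their backs; the gripper's body (76 mm by 85 mm) begins 54 mm behind the grasp point. The pads swing forward as they close: fully open they stand 13 mm farther back than shut.
Start: joints at [1.021, 0.053, 1.613, -0, 1.476, -0.119], TCP at [0.261, 0.568, 0.304] pointing down, gripper open.
Joint ranges: [-3.01, 3.01], [-1.01, 2.22], [0.06, 2.58], [-1.02, 4.17], [0.09, 2.62], [-3.14, 3.14]. Speed limits (rad/s): [2.57, 2.57, 3.14, 3.14, 3.14, 3.14].

### API

Orientations are given as a rotation vector (axis times angle).
In Python, from station import ctrl, vision gives the robot as it stands. The module is installed in compiled form; this text tells all that it offers.
- The arm moves only by the tool drive_tool, never from a script. Its argument "rows" is a list of rows, each a list of 2 entries, a list of its own where there are three numbers: the shift along the tool's x, y, z in m, then the turn about the tool's z in rad. A call has 1 to 10 rows; each row shifts and turns the commanded pose from where the row before left it, along the tool's axes as they then stand; what a row does not reach is not made up. A row lasts 1/10 s, in which the tool goes at most 50 mm and 8.59 degrees, less where a joint would pass 70% of its speed; a pose out of reach is approached as far as the arm can. A call with a gripper value outside its range is refused whole. "jaw" is the closure, from 0 (fully open) to 1 (shut), set as the call begins (left out, the last holds). The fingers move at their own pace and stop on an object; "grip_force" is the grip in N (left out, the last holds). Time passes only in rows, so rows that do not move let the fingers close. It gives the time, the measured TCP pose, the force, the opening and the grip force at its end, in the units of the state.
- ctrl.get_obs(): the state, without advancing time (a new reading comes with each control period).
- vision.get_image(name): name is "scene" or "top" or "wrist"; returns a dict with "image" (480x640x3 uint8, blue, green, red), "vertical_fov" (degrees; the focal length in pixels is half the picture's height over the tangent of half this angle, whatever the lens; pixels are square), "cx", "cy" (the principal point, pixels), "R" (3x3) and "t" (3): a world point X has camera coordinates R X + t. Camera axes: x right, y down, z forward; pixel columns grow to the right and rows downward; lengths in m; the calibration is good to about 2 mm. A picture is of the moment at which its call begins. There is no depth.
- ctrl.finish_job(): hands the job in; it is judged then, once.
The state is a dict: "t": time; "q": joint angles; "dq": joint speeds; "effort": joint torques, N m; "tool_pos": TCP position; "tool_rot": TCP orientation; "contact_force": force on the tool from outside, world axes, zero at the start; "wrist_torque": the same for the moment, N m; "opening": finger opening in m; "grip_force": force on a finger pad.
Only numpy, scipy, OpenCV 4.12 (cv2) and the standard library are available. Lean on these libraries where they do the work, as an engineer would, in place of code of your own. Each camera call takes 0.05 s, during which the arm holds its last target. There are 200 camera calls.

### The job

Put the three freshly turned pale balls from the tray into the three free cups of the seasoning rack's lower board, one to a cup, each sitting down in its cup so that it cannot roll. Set each one right down in its cup before letting go, gently, without dropping it or knocking it against the rack, and leave the dark balls already in the rack and the other things on the bench and in the tray where they are.

Things in the scene. Friction and masses are not known exactly. Their poses are not given: they have to be found in the camera images.
- rack: Wooden two-tier seasoning rack, fixed. Origin on the bench under the middle of its six cups; x points to its rear, the side away from the worker; z up. Lower cup board: x from -105 to 135 mm, 380 mm along y. Four posts 18 x 18 mm at x = 70 and 115 mm, y = +-179 mm carry the upper tier.
- cup_board (a point): Top face of the cup board, 30 mm above the bench, in the middle between the six cups (axes as the rack's). Cups are round, 39 mm wide, 12 mm deep, in two rows of three: front row x = -55, rear row x = 55; y = -100, 0, 100 mm. A 60 mm ball seated in a cup rests on its rim and sinks 7 mm: its centre is 23 mm above the board.
- upper_rail (a point): Middle of the lower front edge of the upper tier's front rail, 61 mm behind the rack's origin, 143 mm above the bench. Two rails 18 x 18 mm, 376 mm long along y, centred 9 and 54 mm behind this point, hold four dark balls fixed in place (tops 218 mm above the bench). They overhang the back of the rear row: a gripper coming straight down there strikes the rail, one leaning to the front clears it.
- tray: Shallow dark wooden tray with grey felt, fixed, 270 (x) x 300 (y) mm, floor 6 mm thick, rim 8 mm wide and 14 mm above the bench. Origin on the bench under its centre.
- ball1: Freshly turned pale wooden kendama ball, 60 mm in diameter, about 80 g, with a narrow bore; lies loose in the tray and rolls when pushed. Origin at its centre (36 mm above the bench as it lies); its axes mean nothing.
- ball2: Freshly turned pale wooden kendama ball, 60 mm in diameter, about 80 g, with a narrow bore; lies loose in the tray and rolls when pushed. Origin at its centre (36 mm above the bench as it lies); its axes mean nothing.
- ball3: Freshly turned pale wooden kendama ball, 60 mm in diameter, about 80 g, with a narrow bore; lies loose in the tray and rolls when pushed. Origin at its centre (36 mm above the bench as it lies); its axes mean nothing.
- cup1_mouth (a point): Centre of the mouth of a cup that is free at the start, level with the board's top (30 mm above the bench); dark green felt shows at its bottom. Which three of the six cups are free varies: two in the rear row, one in the front row.
- cup2_mouth (a point): Centre of the mouth of a cup that is free at the start, level with the board's top (30 mm above the bench); dark green felt shows at its bottom. Which three of the six cups are free varies: two in the rear row, one in the front row.
- cup3_mouth (a point): Centre of the mouth of a cup that is free at the start, level with the board's top (30 mm above the bench); dark green felt shows at its bottom. Which three of the six cups are free varies: two in the rear row, one in the front row.
- racked1: Dark seasoned kendama ball, 60 mm, about 70 g, loose, already sitting in a cup of the rack. Origin at its centre.
- racked2: Dark seasoned kendama ball, 60 mm, about 70 g, loose, already sitting in a cup of the rack. Origin at its centre.
- racked3: Dark seasoned kendama ball, 60 mm, about 70 g, loose, already sitting in a cup of the rack. Origin at its centre.
- sanding_block: Loose cork sanding block, 100 (x) x 60 (y) x 28 (z) mm, lying in the tray among the balls. Origin at the centre of its underside.
- oil_jar: Amber jar of oil, 60 mm across, 115 mm tall, standing on the bench between tray and rack on the robot's side. Origin at the centre of its underside.
- plane: Japanese hand plane lying on the bench in front of the rack, oak block 230 (x) x 68 (y) x 32 mm, iron sticking up to about 75 mm. Origin at the centre of its underside.
- gouge: Turning gouge lying on the bench beyond the tray, 285 mm long along its x (handle to -x), 31 mm high. Origin on the bench under its middle.
Mind the look-alikes: they are no part of the job. Leave any orange or red look-alike of the ball3 alone. What is shaped like the ball1 but orange is not meant.

How it is judged:
By the outcome, as a careful person would: the job done as asked, in the order asked, and still so for the second after the job is handed in, with the robot touching nothing.
It also fails if it takes over 72 s, if anything falls off the work surface, if the arm or the gripper's body presses on something with over 40 N, if the wrist force passes 120 N, or if a joint passes its speed limit or range.

## Working session

There is one attempt and no reset: what is moved stays moved. The work goes in short steps, Python scripts to look and compute and a tool call to move; the robot and the scene stay as the last step left them, time stands still between calls to the robot, and variables do not carry over. Pictures are saved under pics/ and viewed, at most 10 in all, crops included, and the job is handed in when it is done.

Besides the shell and the picture viewer there is one more tool, called after ">>>" by a JSON object that holds its "name" and its "arguments", one argument or row to a line. drive_tool: Moves the arm, as the interface text tells. Its arguments: {"type":"object","properties":{"rows":{"type":"array","items":{"type":"array"}},"jaw":{"type":"number"},"grip_force":{"type":"number"}},"required":["rows"]}

```bash
mkdir -p pics; cat > h.py <<'E'
import numpy as np, cv2
from scipy.spatial.transform import Rotation as Rn
from station import ctrl, vision
def cam(name):
    d=vision.get_image(name); f=240/np.tan(np.radians(d["vertical_fov"])/2); return d,f
def ray(d,f,u,v,z):
    R=np.array(d["R"]);t=np.array(d["t"]); o=-R.T@t
    r=R.T@np.array([(u-d["cx"])/f,(v-d["cy"])/f,1]); return o+r*(z-o[2])/r[2]
def proj(d,f,X):
    c=np.array(d["R"])@np.array(X)+np.array(d["t"]); return c[0]/c[2]*f+d["cx"],c[1]/c[2]*f+d["cy"]
E
python3 - <<'E'
from h import *
import pickle
for n in ("top","scene"):
    d,f=cam(n); cv2.imwrite(f"pics/{n}.png",d["image"]); pickle.dump((d,f),open(n+".pkl","wb"))
    print(n,f,d["cx"],d["cy"],-np.array(d["R"]).T@d["t"])
o=ctrl.get_obs(); print(o, ctrl.finger_overhang)
E
```

```text
top 485.7215189319147 321.2604588634567 240.55985001590133 [ 0.34695394 -0.09310016  1.1584911 ]
scene 582.0891922116862 327.8898330487163 235.380879945995 [0.90320744 0.56812077 1.05602395]
{'t': 0.1, 'q': array([ 1.02103731e+00,  5.33070633e-02,  1.61414731e+00,  5.67193658e-06,
        1.47601026e+00, -1.19016199e-01]), 'dq': array([-0.00078628, -0.0002355 , -0.00372348, -0.00123466, -0.00049245,
        0.00156236]), 'effort': array([-3.23204249e-04, -3.94906998e+01, -3.71360207e+01, -1.72744312e-04,
        3.95950279e-03,  1.08512069e-05]), 'tool_pos': array([0.2607491 , 0.56753944, 0.30278138]), 'tool_rot': array([-6.71258747e-01, -3.06840595e+00,  2.77417382e-03]), 'contact_force': array([0.0064592 , 0.57146747, 0.25162928]), 'wrist_torque': array([-0.04500091,  0.03574061,  0.00755403]), 'grip_force': 0.0, 'opening': 0.08586740683527058} 0.0726
```

View pics/top.png

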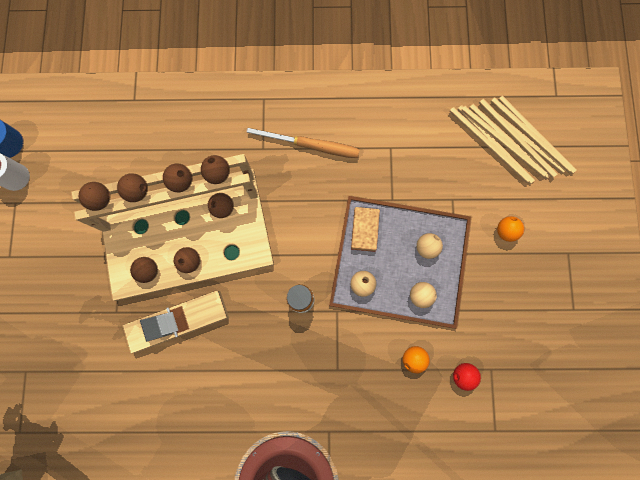

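View pics/scene.png

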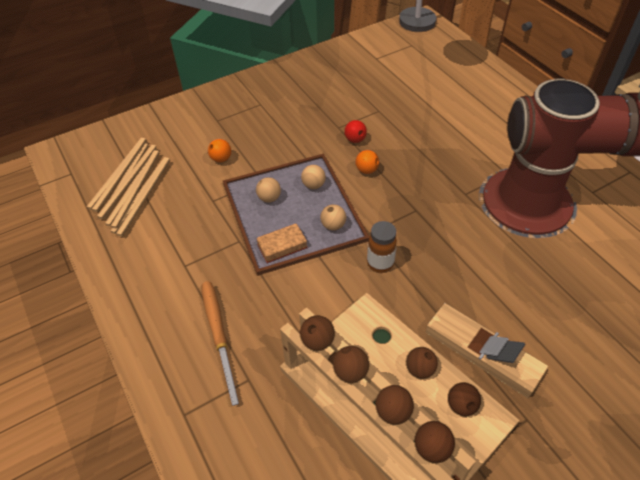

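Top view: pale balls are at (429,246), (363,285) and (423,295) in the tray. The look-alikes are orange at (511,228) and (416,360), red at (467,377), and the dark racked balls at (144,269), (187,260) and (220,205), none of which I'll touch. Free cups are rear (141,227) and (182,217), and front (232,252). I'll check the choice in one close crop.

```bash
python3 - <<'E'
from h import *
import pickle
d,f=pickle.load(open("top.pkl","rb"));im=d["image"]
a=cv2.resize(im[190:335,325:475],None,fx=4,fy=4,interpolation=cv2.INTER_CUBIC)[:, :]
a=cv2.resize(im[190:340,325:485],(400,375),interpolation=cv2.INTER_CUBIC)
b=cv2.resize(im[145:305,65:280],(400,298),interpolation=cv2.INTER_CUBIC)
c=np.zeros((375,800,3),np.uint8);c[:375,:400]=a;c[:298,400:]=b
cv2.imwrite("pics/crop1.png",c)
P={}
for n,(u,v),z in [("b1",(429,246),.036),("b2",(363,285),.036),("b3",(423,295),.036),("or",(416,360),.03),("jar",(300,298),.115),("c1",(141,227),.03),("c2",(182,217),.03),("c3",(232,252),.03),
 ("r1",(144,269),.053),("r2",(187,260),.053),("r3",(220.5,205),.053)]:
    P[n]=ray(d,f,u,v,z); print(n,P[n].round(4))
# green felt centroids (bottom z .018)
hsv=cv2.cvtColor(im,cv2.COLOR_BGR2HSV)
m=cv2.inRange(hsv,(60,80,20),(95,255,120)); m[:, 280:]=0; m[:150]=0;m[310:]=0
n,l,s,ce=cv2.connectedComponentsWithStats(m)
for i in range(1,n):
    if s[i,4]>15: print(s[i],ce[i],ray(d,f,*ce[i],.02).round(4))
# fit rack from balls+cups
loc={"c1":(55,100),"c2":(55,0),"r3":(55,-100),"r1":(-55,100),"r2":(-55,0),"c3":(-55,-100)}
A=np.array([loc[k] for k in loc])/1000;B=np.array([P[k][:2] for k in loc])
H=(A-A.mean(0)).T@(B-B.mean(0));th=np.arctan2(H[0,1]-H[1,0],H[0,0]+H[1,1])
R=np.array([[np.cos(th),-np.sin(th)],[np.sin(th),np.cos(th)]]);t=B.mean(0)-R@A.mean(0)
print("rack",t,th,((A@R.T+t)-B).round(4).tolist())
E
```

```text
b1 [ 0.5352 -0.3339  0.036 ]
b2 [ 0.4448 -0.1779  0.036 ]
b3 [ 0.4211 -0.3152  0.036 ]
or [ 0.2756 -0.2945  0.03  ]
jar [ 0.4109 -0.0368  0.115 ]
c1 [0.5863 0.3474 0.03  ]
c2 [0.6101 0.2505 0.03  ]
c3 [0.5247 0.1284 0.03  ]
r1 [0.4828 0.3254 0.053 ]
r2 [0.5031 0.2272 0.053 ]
r3 [0.633  0.1541 0.053 ]
[175 211  14  14 150] [181.86666667 217.18666667] [0.6119 0.2539 0.02  ]
[135 220  13  14 145] [140.76551724 226.43448276] [0.5898 0.3519 0.02  ]
[225 245  14  15 163] [231.3190184  252.20245399] [0.5258 0.132  0.02  ]
rack [0.55663912 0.23882922] 0.22203199295288306 [[0.002, 0.0011], [0.0002, 0.0004], [-0.0007, -0.0007], [-0.0018, -0.0011], [-0.0001, -0.0005], [0.0003, 0.0008]]
```

View pics/crop1.png

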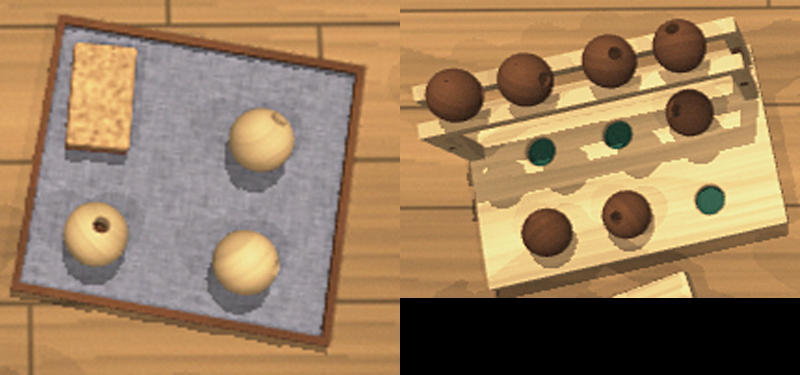

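The crop confirms three pale balls, with three green cups free. My moves have no tilt command, so a rear-row cup under the rail needs thought. First I'll lift and turn the tool to line up with the rack.

>>> {"name": "drive_tool", "arguments": {
  "rows": [
    [[0, 0, -0.03], -0.13],
    [[0, 0, -0.03], -0.13],
    [[0, 0, -0.03], -0.13],
    [[0, 0, -0.03], -0.13],
    [[0, 0, -0.03], -0.13]
  ]
}}

```text
t: 0.6
tool_pos: [0.2608, 0.5677, 0.4544]
tool_rot: [0.352, -3.121, 0.001]
contact_force: [-0.2, 1.0, -0.2]
opening: 0.0857
grip_force: 0.0
```

>>> {"name": "drive_tool", "arguments": {
  "rows": [
    [[-0.02, -0.045, 0], 0],
    [[-0.02, -0.045, 0], 0],
    [[-0.02, -0.045, 0], 0],
    [[-0.02, -0.045, 0], 0],
    [[-0.02, -0.045, 0], 0],
    [[-0.02, -0.045, 0], 0],
    [[-0.02, -0.045, 0], 0],
    [[-0.02, -0.045, 0], 0],
    [[-0.02, -0.045, 0], 0],
    [[-0.02, -0.045, 0], 0]
  ]
}}

```text
t: 1.6
tool_pos: [0.5548, 0.1703, 0.4534]
tool_rot: [0.343, -3.122, -0.0]
contact_force: [1.5, 1.4, -0.0]
opening: 0.0853
grip_force: 0.0
```

>>> {"name": "drive_tool", "arguments": {
  "rows": [
    [[-0.01, -0.045, -0.01], 0],
    [[-0.04, 0, -0.02], 0],
    [[-0.04, 0, -0.02], 0],
    [[-0.04, 0, -0.02], 0],
    [[-0.04, 0, -0.02], 0],
    [[-0.04, 0, -0.02], 0],
    [[-0.04, 0, -0.02], 0],
    [[-0.04, 0, -0.02], 0]
  ]
}}

```text
t: 2.4
tool_pos: [0.8321, 0.1876, 0.5963]
tool_rot: [0.344, -3.122, 0.0]
contact_force: [0.9, 0.0, 0.6]
opening: 0.0853
grip_force: 0.0
```

```bash
cat >> h.py <<'E'
def st():
    o=ctrl.get_obs();R=Rn.from_rotvec(o["tool_rot"]).as_matrix()
    print("t",o["t"],"q",o["q"].round(3),"p",o["tool_pos"].round(4),"\nx",R[:,0].round(3),"y",R[:,1].round(3),"z",R[:,2].round(3),"open",round(o["opening"],4)); return o,R
E
python3 -c "
from h import *
st()"
```

```text
t 2.4 q [ 0.135  0.73   0.273  0.     2.139 -1.655] p [0.8321 0.1876 0.5963] 
x [-0.976 -0.217  0.001] y [-0.217  0.976  0.   ] z [-0.001 -0.    -1.   ] open 0.0853
```

>>> {"name": "drive_tool", "arguments": {
  "rows": [
    [[-0.02, 0.035, 0], 0],
    [[-0.02, 0.035, 0], 0],
    [[-0.04, 0, 0], 0],
    [[-0.04, 0, 0], 0],
    [[-0.04, 0, 0], 0]
  ]
}}

```text
t: 2.9
tool_pos: [0.8814, 0.2637, 0.5434]
tool_rot: [-0.338, 3.057, 0.019]
contact_force: [-0.0, -0.2, -0.2]
opening: 0.0853
grip_force: 0.0
```

```bash
python3 -c "
from h import *
st()"
```

```text
t 2.9 q [ 0.209  0.93   0.056  0.007  2.089 -1.579] p [0.8814 0.2637 0.5434] 
x [-0.974 -0.218 -0.066] y [-0.218  0.976  0.005] z [ 0.064  0.019 -0.998] open 0.0853
```

The reach limit tips the tool outward, which is the lean the rear cups need. I'll push further.

>>> {"name": "drive_tool", "arguments": {
  "rows": [
    [[-0.04, 0, -0.02], 0],
    [[-0.04, 0, -0.02], 0],
    [[-0.04, 0, -0.02], 0],
    [[-0.04, 0, -0.02], 0],
    [[-0.04, 0, -0.02], 0]
  ]
}}

```text
t: 3.4
tool_pos: [0.8969, 0.2542, 0.5734]
tool_rot: [-0.322, 2.926, 0.052]
contact_force: [-0.2, -0.0, 0.5]
opening: 0.0854
grip_force: 0.0
```

```bash
python3 -c "
from h import *
st()"
```

```text
t 3.4 q [ 0.192  0.901  0.055  0.02   1.985 -1.587] p [0.8969 0.2542 0.5734] 
x [-0.957 -0.212 -0.199] y [-0.219  0.976  0.013] z [ 0.192  0.056 -0.98 ] open 0.0854
```

>>> {"name": "drive_tool", "arguments": {
  "rows": [
    [[-0.04, 0, -0.02], 0],
    [[-0.04, 0, -0.02], 0],
    [[-0.04, 0, -0.02], 0],
    [[-0.04, 0, -0.02], 0],
    [[-0.04, 0, -0.02], 0],
    [[-0.04, 0, -0.02], 0],
    [[-0.04, 0, -0.02], 0]
  ]
}}

```text
t: 4.1
tool_pos: [0.9021, 0.2411, 0.637]
tool_rot: [-0.302, 2.747, 0.089]
contact_force: [0.1, -1.5, 0.2]
opening: 0.0855
grip_force: 0.0
```

```bash
python3 -c "
from h import *
st()"
```

```text
t 4.1 q [ 0.173  0.84   0.056  0.041  1.866 -1.597] p [0.9021 0.2411 0.637 ] 
x [-0.907 -0.197 -0.372] y [-0.221  0.975  0.022] z [ 0.358  0.102 -0.928] open 0.0855
```

>>> {"name": "drive_tool", "arguments": {
  "rows": [
    [[-0.04, 0, -0.02], 0],
    [[-0.04, 0, -0.02], 0],
    [[-0.04, 0, -0.02], 0],
    [[-0.04, 0, -0.02], 0],
    [[-0.04, 0, -0.02], 0]
  ]
}}

```text
t: 4.6
tool_pos: [0.8912, 0.2297, 0.6998]
tool_rot: [-0.287, 2.619, 0.112]
contact_force: [-0.2, 0.6, 0.2]
opening: 0.0855
grip_force: 0.0
```

```bash
python3 - <<'E'
from h import *
import pickle
o,R=st()
d,f=pickle.load(open("top.pkl","rb"))
B={"b1":ray(d,f,429.4,245.7,.036),"b2":ray(d,f,363.3,284.3,.036),"b3":ray(d,f,423.3,295.2,.036)}
for k in B: print(k,B[k].round(4))
for k,b in B.items():
    # TCP target: grasp 52mm back along z; and 100 mm back-off
    for back in (.052,.152):
        T=b-back*R[:,2]; print(k,back,T.round(4),"tool shift",(R.T@(T-o["tool_pos"])).round(4))
E
```

```text
t 4.6 q [ 0.159  0.779  0.056  0.057  1.798 -1.603] p [0.8912 0.2297 0.6998] 
x [-0.853 -0.182 -0.489] y [-0.223  0.974  0.026] z [ 0.472  0.132 -0.872] open 0.0855
b1 [ 0.5359 -0.3349  0.036 ]
b2 [ 0.4464 -0.1787  0.036 ]
b3 [ 0.4207 -0.3159  0.036 ]
b1 0.052 [ 0.5113 -0.3417  0.0813] tool shift [ 0.7305 -0.4883  0.2849]
b1 0.152 [ 0.4642 -0.3549  0.1685] tool shift [ 0.7305 -0.4883  0.1849]
b2 0.052 [ 0.4219 -0.1855  0.0813] tool shift [ 0.7784 -0.3161  0.2632]
b2 0.152 [ 0.3748 -0.1987  0.1685] tool shift [ 0.7784 -0.3161  0.1632]
b3 0.052 [ 0.3962 -0.3227  0.0813] tool shift [ 0.8253 -0.4441  0.233 ]
b3 0.152 [ 0.349  -0.3359  0.1685] tool shift [ 0.8253 -0.4441  0.133 ]
```

>>> {"name": "drive_tool", "arguments": {
  "rows": [
    [[0.0365, -0.0244, 0.009], 0],
    [[0.0365, -0.0244, 0.009], 0],
    [[0.0365, -0.0244, 0.009], 0],
    [[0.0365, -0.0244, 0.009], 0],
    [[0.0365, -0.0244, 0.009], 0],
    [[0.0365, -0.0244, 0.009], 0],
    [[0.0365, -0.0244, 0.009], 0],
    [[0.0365, -0.0244, 0.009], 0],
    [[0.0365, -0.0244, 0.009], 0],
    [[0.0365, -0.0244, 0.009], 0]
  ]
}}

```text
t: 5.6
tool_pos: [0.6926, -0.0459, 0.4555]
tool_rot: [-0.288, 2.619, 0.11]
contact_force: [0.1, -0.1, -0.2]
opening: 0.0851
grip_force: 0.0
```

>>> {"name": "drive_tool", "arguments": {
  "rows": [
    [[0.0365, -0.0244, 0.009], 0],
    [[0.0365, -0.0244, 0.009], 0],
    [[0.0365, -0.0244, 0.009], 0],
    [[0.0365, -0.0244, 0.009], 0],
    [[0.0365, -0.0244, 0.009], 0],
    [[0.0365, -0.0244, 0.009], 0],
    [[0.0365, -0.0244, 0.009], 0],
    [[0.0365, -0.0244, 0.009], 0],
    [[0.0365, -0.0244, 0.009], 0],
    [[0, 0, 0], 0]
  ]
}}

```text
t: 6.6
tool_pos: [0.4972, -0.3101, 0.2149]
tool_rot: [-0.281, 2.626, 0.115]
contact_force: [-0.0, 1.2, 0.3]
opening: 0.0855
grip_force: 0.0
```

```bash
cat >> h.py <<'E'
d0=None
BALL={"b1":np.array([.5359,-.3349,.036]),"b2":np.array([.4464,-.1787,.036]),"b3":np.array([.4207,-.3159,.036])}
RT=np.array([.5566,.2388]);TH=.222
def cup(x,y,z=.053): c,s=np.cos(TH),np.sin(TH); return np.array([RT[0]+c*x-s*y,RT[1]+s*x+c*y,z])
CUP={"c1":cup(.055,.1),"c2":cup(.055,0),"c3":cup(-.055,-.1)}
def go(P,back):
    o,R=st(); T=P-back*R[:,2]; print("T",T.round(4),"shift",(R.T@(T-o["tool_pos"])).round(4))
E
python3 - <<'E'
from h import *
go(BALL["b1"],.058)
d,f=cam("wrist"); cv2.imwrite("pics/w1.png",d["image"])
for b in BALL: print(b,np.round(proj(d,f,BALL[b]),1), "r",f*.03/np.linalg.norm(np.array(d["R"])@BALL[b]+d["t"]))
E
```

```text
t 6.6 q [-0.842 -0.09   1.952  0.51   1.099 -2.82 ] p [ 0.4972 -0.3101  0.2149] 
x [-0.857 -0.177 -0.483] y [-0.219  0.975  0.03 ] z [ 0.466  0.132 -0.875] open 0.0855
T [ 0.5089 -0.3425  0.0868] shift [ 0.0576 -0.0381  0.1133]
b1 [262.4 153.5] r 46.5726967984037
b2 [576.5  61.3] r 43.88861201819814
b3 [337.2 -71.2] r 55.42830173165702
```

View pics/w1.png

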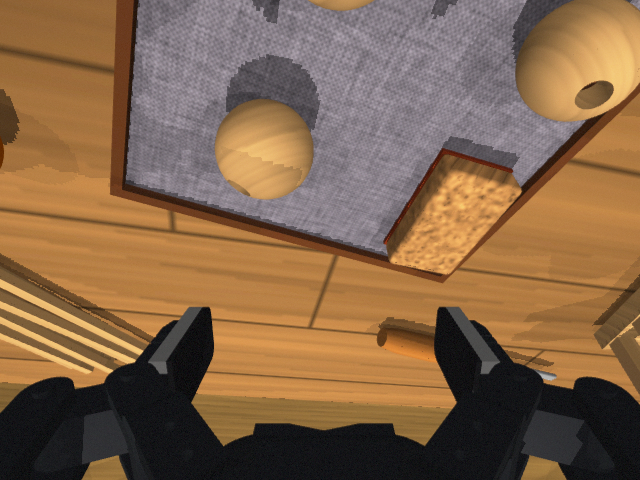

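Wrist view: b1 is at (264,149), predicted (262,153), and unobstructed. The sanding block is at (455,210) and b2 at (578,60). I'll correct from this and descend.

```bash
python3 - <<'E'
from h import *
d,f=cam("wrist"); p=ray(d,f,264,149,.036); print(p.round(4)); 
p=(p+BALL["b1"])/2; go(p,.058)
E
```

```text
[ 0.5363 -0.3337  0.036 ]
t 6.7 q [-0.837 -0.092  1.947  0.512  1.1   -2.818] p [ 0.5001 -0.309   0.2191] 
x [-0.854 -0.181 -0.487] y [-0.222  0.975  0.027] z [ 0.47   0.131 -0.873] open 0.0855
T [ 0.5088 -0.3419  0.0866] shift [ 0.063  -0.0375  0.1154]
```

>>> {"name": "drive_tool", "arguments": {
  "rows": [
    [[0.021, -0.0125, 0], 0],
    [[0.021, -0.0125, 0], 0],
    [[0.021, -0.0125, 0], 0],
    [[0, 0, 0.025], 0],
    [[0, 0, 0.025], 0],
    [[0, 0, 0.025], 0],
    [[0, 0, 0.02], 0],
    [[0, 0, 0.0125], 0],
    [[0, 0, 0.008], 0],
    [[0, 0, 0], 0]
  ]
}}

```text
t: 7.7
tool_pos: [0.5101, -0.3408, 0.0868]
tool_rot: [-0.29, 2.621, 0.112]
contact_force: [0.0, 0.2, 0.0]
opening: 0.0854
grip_force: 0.0
```

>>> {"name": "drive_tool", "arguments": {
  "rows": [
    [[0, 0, 0], 0],
    [[0, 0, 0], 0],
    [[0, 0, 0], 0],
    [[0, 0, 0], 0],
    [[0, 0, 0], 0],
    [[0, 0, 0], 0]
  ],
  "jaw": 1,
  "grip_force": 25
}}

```text
t: 8.3
tool_pos: [0.5099, -0.342, 0.088]
tool_rot: [-0.288, 2.619, 0.11]
contact_force: [-1.2, 0.8, 5.4]
opening: 0.0585
grip_force: 26.5
```

```bash
python3 - <<'E'
from h import *
go(BALL["b1"],.058); print(CUP)
go(CUP["c1"],.158)
E
```

```text
t 8.3 q [-0.864  0.165  1.935  0.599  0.904 -2.999] p [ 0.5099 -0.342   0.088 ] 
x [-0.853 -0.183 -0.488] y [-0.224  0.974  0.025] z [ 0.471  0.13  -0.872] open 0.0585
T [ 0.5086 -0.3425  0.0866] shift [ 0.0019 -0.0002  0.0006]
{'c1': array([0.58823215, 0.34845586, 0.053     ]), 'c2': array([0.61025025, 0.25090995, 0.053     ]), 'c3': array([0.52496785, 0.12914414, 0.053     ])}
t 8.3 q [-0.864  0.165  1.935  0.599  0.904 -2.999] p [ 0.5099 -0.342   0.088 ] 
x [-0.853 -0.183 -0.488] y [-0.224  0.974  0.025] z [ 0.471  0.13  -0.872] open 0.0585
T [0.5138 0.3279 0.1908] shift [-1.763e-01  6.544e-01 -6.000e-04]
```

>>> {"name": "drive_tool", "arguments": {
  "rows": [
    [[-0.005, 0, -0.009], 0],
    [[-0.0145, 0.001, -0.026], 0],
    [[-0.0195, 0.001, -0.035], 0],
    [[-0.0195, 0.001, -0.035], 0],
    [[-0.0195, 0.001, -0.035], 0],
    [[-0.0195, 0.001, -0.0345], 0],
    [[-0.004, 0.035, 0], 0],
    [[-0.005, 0.045, 0], 0],
    [[-0.005, 0.045, 0], 0],
    [[-0.005, 0.045, 0], 0]
  ]
}}

```text
t: 9.3
tool_pos: [0.4868, -0.1711, 0.3001]
tool_rot: [-0.287, 2.622, 0.111]
contact_force: [0.9, 1.0, -0.2]
opening: 0.0587
grip_force: 27.3
```

>>> {"name": "drive_tool", "arguments": {
  "rows": [
    [[-0.005, 0.045, 0], 0],
    [[-0.005, 0.045, 0], 0],
    [[-0.005, 0.045, 0], 0],
    [[-0.005, 0.045, 0], 0],
    [[-0.005, 0.045, 0], 0],
    [[-0.005, 0.045, 0], 0],
    [[-0.005, 0.045, 0], 0],
    [[-0.005, 0.045, 0], 0],
    [[-0.005, 0.045, 0], 0],
    [[-0.005, 0.04, 0], 0]
  ]
}}

```text
t: 10.3
tool_pos: [0.4297, 0.2721, 0.3364]
tool_rot: [-0.289, 2.62, 0.111]
contact_force: [0.2, -0.3, -1.0]
opening: 0.0588
grip_force: 27.3
```

```bash
python3 - <<'E'
from h import *
go(CUP["c1"],.158)
E
```

```text
t 10.3 q [ 0.454 -0.498  2.069 -0.101  1.07  -1.311] p [0.4297 0.2721 0.3364] 
x [-0.854 -0.184 -0.487] y [-0.225  0.974  0.026] z [ 0.47   0.132 -0.873] open 0.0588
T [0.514  0.3277 0.1909] shift [-0.0113  0.0314  0.1739]
```

>>> {"name": "drive_tool", "arguments": {
  "rows": [
    [[-0.0055, 0.0155, 0.025], 0],
    [[-0.0055, 0.0155, 0.035], 0],
    [[0, 0, 0.04], 0],
    [[0, 0, 0.04], 0],
    [[0, 0, 0.034], 0],
    [[0, 0, 0], 0],
    [[0, 0, 0], 0]
  ]
}}

```text
t: 11.0
tool_pos: [0.5146, 0.3249, 0.1896]
tool_rot: [-0.288, 2.623, 0.11]
contact_force: [0.2, 0.4, -0.5]
opening: 0.0585
grip_force: 27.8
```

```bash
python3 - <<'E'
from h import *
go(CUP["c1"],.058)
d,f=cam("wrist"); im=d["image"].copy()
for c in ("c1","c2","c3"):
    P=CUP[c].copy();P[2]=.03; u,v=proj(d,f,P); print(c,u,v)
for P in (cup(.061,.0,.143),cup(.061,.1,.143)): print(proj(d,f,P))
cv2.imwrite("pics/w2.png",im)
E
```

```text
t 11.0 q [ 0.475 -0.084  1.993 -0.146  0.74  -1.232] p [0.5146 0.3249 0.1896] 
x [-0.855 -0.183 -0.485] y [-0.223  0.974  0.025] z [ 0.468  0.13  -0.874] open 0.0585
T [0.5611 0.3409 0.1037] shift [-0.001  0.003  0.099]
c1 327.5041241709051 225.24768961965876
c2 177.43404153734468 227.66588175460234
c3 -111.8730176527381 56.33461579045394
(np.float64(123.05110531071938), np.float64(403.7517039238252))
(np.float64(335.2990806476596), np.float64(398.373538162537))
```

View pics/w2.png

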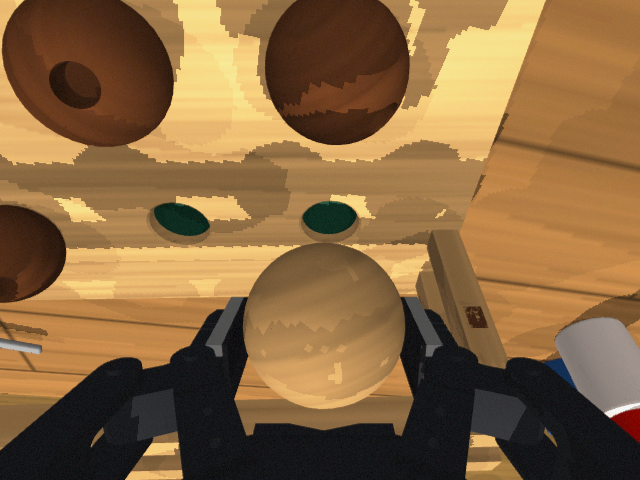

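Wrist view: cup c1's mouth is at about (330,221), c2's at (180,222), and the held ball at (325,326) with radius about 81. I'll work out the relative shift from this image.

```bash
cat >> h.py <<'E'
def heldball(d,f,o,u,v,r):
    R=np.array(d["R"]);t=np.array(d["t"]);T=Rn.from_rotvec(o["tool_rot"]).as_matrix()
    a=np.array([(u-d["cx"])/f,(v-d["cy"])/f,1]);a/=np.linalg.norm(a)
    # angular radius from half-width at that off-axis
    l=np.arctan((r)/np.hypot(f,v-d["cy"])); D=.03/np.sin(l)
    C=R.T@(a*D-t); return C, T.T@(C-o["tool_pos"])
E
python3 - <<'E'
from h import *
o,_=st()
d,f=cam("wrist"); im=d["image"]
C,loc=heldball(d,f,o,325,326,80.5); print("ball",C.round(4),"in tool",loc.round(4))
m1=ray(d,f,330,221,.03);m2=ray(d,f,180,222,.03);print("cups",m1.round(4),m2.round(4),"vs",CUP["c1"],CUP["c2"])
# felt centroids more exactly (bottom at .018)
m=cv2.inRange(cv2.cvtColor(im,cv2.COLOR_BGR2HSV),(60,80,15),(95,255,140)); m[300:]=0
n,l,s,ce=cv2.connectedComponentsWithStats(m)
for i in range(1,n):
    if s[i,4]>200: print(s[i],ce[i].round(1),ray(d,f,*ce[i],.018).round(4))
for P in (BALL["b1"],): pass
E
```

```text
t 11.05 q [ 0.475 -0.086  1.992 -0.146  0.74  -1.232] p [0.5151 0.3254 0.1917] 
x [-0.853 -0.183 -0.488] y [-0.224  0.974  0.026] z [ 0.471  0.132 -0.872] open 0.0585
ball [0.5416 0.3331 0.1395] in tool [0.0014 0.0003 0.059 ]
cups [0.5872 0.3505 0.03  ] [0.6079 0.2529 0.03  ] vs [0.58823215 0.34845586 0.053     ] [0.61025025 0.25090995 0.053     ]
[ 302  198   54   32 1288] [328.4 213.6] [0.5913 0.3508 0.018 ]
[ 154  200   55   32 1268] [180.7 215.5] [0.6136 0.2504 0.018 ]
```

>>> {"name": "drive_tool", "arguments": {
  "rows": [
    [[0, 0.0035, 0.01], 0],
    [[0, 0, 0.02], 0],
    [[0, 0, 0.02], 0],
    [[0, 0, 0.02], 0],
    [[0, 0, 0.013], 0],
    [[0, 0, 0.007], 0],
    [[0, 0, 0.004], 0],
    [[0, 0, 0], 0],
    [[0, 0, 0], 0]
  ]
}}

```text
t: 12.0
tool_pos: [0.5586, 0.3414, 0.1095]
tool_rot: [-0.288, 2.62, 0.112]
contact_force: [0.6, 0.6, -0.3]
opening: 0.0588
grip_force: 27.8
```

>>> {"name": "drive_tool", "arguments": {
  "rows": [
    [[0, 0, 0.0015], 0],
    [[0, 0, 0.0015], 0],
    [[0, 0, 0], 0]
  ]
}}

```text
t: 12.3
tool_pos: [0.5602, 0.3417, 0.1067]
tool_rot: [-0.288, 2.619, 0.112]
contact_force: [0.9, -0.5, 0.6]
opening: 0.0585
grip_force: 27.9
```

>>> {"name": "drive_tool", "arguments": {
  "rows": [
    [[0, 0, 0.0015], 0],
    [[0, 0, 0], 0]
  ]
}}

```text
t: 12.5
tool_pos: [0.5613, 0.342, 0.1056]
tool_rot: [-0.288, 2.619, 0.112]
contact_force: [0.7, 0.8, 3.2]
opening: 0.0582
grip_force: 28.0
```

```bash
python3 - <<'E'
from h import *
go(CUP["c1"],.058); print(ctrl.get_obs()["contact_force"].round(2))
E
```

```text
t 12.5 q [ 0.463  0.151  1.914 -0.17   0.579 -1.208] p [0.5613 0.342  0.1056] 
x [-0.853 -0.183 -0.489] y [-0.224  0.974  0.027] z [ 0.471  0.132 -0.872] open 0.0582
T [0.5609 0.3408 0.1036] shift [ 0.0015 -0.0012  0.0014]
[0.71 0.77 3.16]
```

>>> {"name": "drive_tool", "arguments": {
  "rows": [
    [[0.0005, 0, 0.001], 0],
    [[0, 0, 0], 0]
  ]
}}

```text
t: 12.7
tool_pos: [0.5616, 0.3422, 0.105]
tool_rot: [-0.288, 2.618, 0.113]
contact_force: [1.2, -0.6, 4.8]
opening: 0.0586
grip_force: 28.2
```

>>> {"name": "drive_tool", "arguments": {
  "rows": [
    [[0.0005, 0, 0.001], 0],
    [[0, 0, 0], 0]
  ]
}}

```text
t: 12.9
tool_pos: [0.562, 0.3424, 0.1045]
tool_rot: [-0.288, 2.617, 0.113]
contact_force: [0.1, 0.4, 7.1]
opening: 0.0584
grip_force: 28.4
```

```bash
python3 - <<'E'
from h import *
o,_=st()
d,f=cam("wrist"); im=d["image"]; cv2.imwrite("pics/w3.png",im[150:430,80:560])
E
```

```text
t 12.9 q [ 0.463  0.154  1.914 -0.171  0.575 -1.207] p [0.562  0.3424 0.1045] 
x [-0.852 -0.183 -0.491] y [-0.224  0.974  0.027] z [ 0.473  0.133 -0.871] open 0.0584
```

View pics/w3.png

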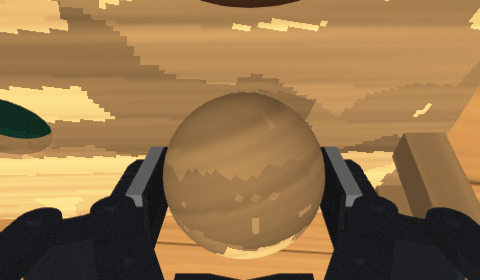

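Ball 1 is down in its cup: the force is purely vertical at about 7 N and the cup is fully covered. Releasing and backing off along the tool axis.

>>> {"name": "drive_tool", "arguments": {
  "rows": [
    [[0, 0, 0], 0],
    [[0, 0, 0], 0],
    [[0, 0, 0], 0],
    [[0, 0, 0], 0]
  ],
  "jaw": 0.05
}}

```text
t: 13.35
tool_pos: [0.56, 0.3415, 0.1014]
tool_rot: [-0.289, 2.623, 0.111]
contact_force: [-0.4, 0.6, -1.1]
opening: 0.0809
grip_force: 0.0
```

>>> {"name": "drive_tool", "arguments": {
  "rows": [
    [[0, 0, -0.01], 0],
    [[0, 0, -0.025], 0],
    [[0, 0, -0.035], 0],
    [[0, 0, -0.04], 0],
    [[0, 0, -0.04], 0],
    [[0, 0, -0.04], 0],
    [[0, 0, 0], 0]
  ]
}}

```text
t: 14.05
tool_pos: [0.4717, 0.3178, 0.2764]
tool_rot: [-0.287, 2.609, 0.118]
contact_force: [1.0, 0.0, 0.7]
opening: 0.0814
grip_force: 0.0
```

```bash
python3 - <<'E'
from h import *
go(BALL["b2"],.158)
d,f=cam("wrist"); im=d["image"]; cv2.imwrite("pics/w4.png",im)
for c in ("c1","c2"): print(c,np.round(proj(d,f,CUP[c]),1))
E
```

```text
t 14.05 q [ 0.502 -0.288  2.018 -0.141  0.906 -1.229] p [0.4717 0.3178 0.2764] 
x [-0.848 -0.181 -0.497] y [-0.225  0.974  0.03 ] z [ 0.479  0.137 -0.867] open 0.0814
T [ 0.3707 -0.2004  0.173 ] shift [ 0.231  -0.4849 -0.0298]
c1 [320.3 206.7]
c2 [204.2 208.6]
```

View pics/w4.png

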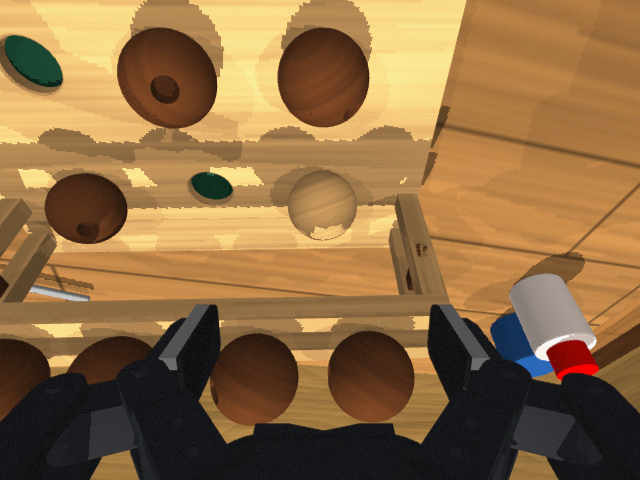

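Wrist view: the pale ball sits in c1 at (322,205), predicted (320,207), and the dark balls are undisturbed. Next is b2.

>>> {"name": "drive_tool", "arguments": {
  "rows": [
    [[0, -0.03, -0.005], 0],
    [[0, -0.048, 0], 0],
    [[0, -0.048, 0], 0],
    [[0, -0.048, 0], 0],
    [[0, -0.048, 0], 0],
    [[0.005, -0.048, 0], 0],
    [[0.01, -0.048, 0], 0],
    [[0.016, -0.046, 0], 0],
    [[0.025, -0.04, 0], 0],
    [[0.025, -0.04, 0], 0]
  ],
  "jaw": 0
}}

```text
t: 15.1
tool_pos: [0.4981, -0.133, 0.2201]
tool_rot: [-0.287, 2.622, 0.113]
contact_force: [-0.0, -0.9, -0.2]
opening: 0.0853
grip_force: 0.0
```

>>> {"name": "drive_tool", "arguments": {
  "rows": [
    [[0.03, -0.025, 0], 0],
    [[0.03, -0.016, -0.005], 0],
    [[0.03, 0, -0.01], 0],
    [[0.03, 0, -0.01], 0],
    [[0.03, 0, 0], 0],
    [[0, 0, 0], 0],
    [[0, 0, 0], 0]
  ]
}}

```text
t: 15.8
tool_pos: [0.3681, -0.2019, 0.1684]
tool_rot: [-0.285, 2.622, 0.113]
contact_force: [1.2, -0.0, 0.4]
opening: 0.0857
grip_force: 0.0
```

```bash
python3 - <<'E'
from h import *
go(BALL["b2"],.058)
d,f=cam("wrist"); im=d["image"]
for b in ("b2","b3"): print(b,np.round(proj(d,f,BALL[b]),1))
g=cv2.GaussianBlur(cv2.cvtColor(im,cv2.COLOR_BGR2HSV)[...,1],(5,5),0)
# pale ball: saturated tan on grey felt, near the prediction
u,v=proj(d,f,BALL["b2"]); m=(g>70).astype(np.uint8)
y0,x0=max(0,int(v)-90),max(0,int(u)-90); sub=m[y0:int(v)+90,x0:int(u)+90]
gr=cv2.cvtColor(im,cv2.COLOR_BGR2GRAY)
h=cv2.HoughCircles(cv2.medianBlur(gr,5),cv2.HOUGH_GRADIENT,1.5,60,param1=100,param2=30,minRadius=38,maxRadius=75); print(h)
E
```

```text
t 15.8 q [-0.912 -0.525  2.371  0.519  1.145 -2.882] p [ 0.3681 -0.2019  0.1684] 
x [-0.855 -0.181 -0.487] y [-0.222  0.975  0.028] z [ 0.469  0.132 -0.873] open 0.0857
T [ 0.4192 -0.1863  0.0866] shift [-0.0067  0.0015  0.0974]
b2 [326.3 259.8]
b3 [ 79.6 194.7]
[[[393.75 362.25  74.15]
  [449.25 305.25  72.5 ]
  [338.25 242.25  67.55]
  [566.25 269.25  70.85]
  [ 59.25 441.75  64.1 ]
  [315.75 357.75  72.5 ]
  [483.75 252.75  64.25]
  [582.75 444.75  69.2 ]
  [ 66.75 188.25  57.8 ]
  [422.25 225.75  64.1 ]
  [260.25 330.75  44.45]]]
```

>>> {"name": "drive_tool", "arguments": {
  "rows": [
    [[-0.006, 0.0015, 0], 0.1],
    [[0, 0, 0.01], 0.1],
    [[0, 0, 0.02], 0.1],
    [[0, 0, 0.02], 0],
    [[0, 0, 0.02], 0],
    [[0, 0, 0.015], 0],
    [[0, 0, 0.008], 0],
    [[0, 0, 0.004], 0],
    [[0, 0, 0], 0],
    [[0, 0, 0], 0]
  ]
}}

```text
t: 16.85
tool_pos: [0.4193, -0.187, 0.0883]
tool_rot: [0.107, 2.646, 0.211]
contact_force: [-0.4, -0.3, -0.8]
opening: 0.0853
grip_force: 0.0
```

>>> {"name": "drive_tool", "arguments": {
  "rows": [
    [[0, 0, 0], 0],
    [[0, 0, 0], 0],
    [[0, 0, 0], 0],
    [[0, 0, 0], 0],
    [[0, 0, 0], 0],
    [[0, 0, 0], 0]
  ],
  "jaw": 1
}}

```text
t: 17.45
tool_pos: [0.4196, -0.1874, 0.0886]
tool_rot: [0.107, 2.645, 0.21]
contact_force: [0.3, -0.5, 5.4]
opening: 0.0585
grip_force: 26.8
```

```bash
python3 - <<'E'
from h import *
go(BALL["b2"],.058)
print(ctrl.get_obs()["contact_force"])
go(CUP["c2"],.158)
E
```

```text
t 17.45 q [-0.78  -0.25   2.332  0.584  0.877 -2.609] p [ 0.4196 -0.1874  0.0886] 
x [-0.881  0.113 -0.459] y [0.039 0.985 0.167] z [ 0.471  0.13  -0.872] open 0.0585
T [ 0.4191 -0.1862  0.0866] shift [0.0015 0.0008 0.0017]
[ 0.281988   -0.52108396  5.43574896]
t 17.45 q [-0.78  -0.25   2.332  0.584  0.877 -2.609] p [ 0.4196 -0.1874  0.0886] 
x [-0.881  0.113 -0.459] y [0.039 0.985 0.167] z [ 0.471  0.13  -0.872] open 0.0585
T [0.5358 0.2304 0.1908] shift [-0.1022  0.4332  0.0198]
```

>>> {"name": "drive_tool", "arguments": {
  "rows": [
    [[-0.006, 0.002, -0.01], 0],
    [[-0.015, 0.005, -0.028], 0],
    [[-0.018, 0.007, -0.035], 0],
    [[-0.018, 0.007, -0.035], 0],
    [[0, 0, -0.03], -0.1],
    [[0, 0, -0.03], -0.1],
    [[0, 0, -0.03], -0.1],
    [[0, 0, 0], 0]
  ]
}}

```text
t: 18.25
tool_pos: [0.3768, -0.1995, 0.2942]
tool_rot: [-0.289, 2.618, 0.103]
contact_force: [0.6, -0.5, -1.1]
opening: 0.0586
grip_force: 27.5
```

```bash
python3 - <<'E'
from h import *
go(CUP["c2"]+np.array([0,.001,0]),.158)
E
```

```text
t 18.25 q [-0.888 -0.649  2.232  0.474  1.358 -2.733] p [ 0.3768 -0.1995  0.2942] 
x [-0.852 -0.185 -0.489] y [-0.223  0.975  0.019] z [ 0.473  0.125 -0.872] open 0.0586
T [0.5355 0.2321 0.1908] shift [-0.1646  0.3833  0.2195]
```

>>> {"name": "drive_tool", "arguments": {
  "rows": [
    [[-0.018, 0.033, 0], 0],
    [[-0.018, 0.044, 0], 0],
    [[-0.018, 0.044, 0], 0],
    [[-0.018, 0.044, 0], 0],
    [[-0.018, 0.044, 0], 0],
    [[-0.018, 0.044, 0], 0],
    [[-0.018, 0.044, 0], 0],
    [[-0.018, 0.044, 0], 0],
    [[-0.02, 0.042, 0.01], 0],
    [[0, 0, 0.03], 0]
  ]
}}

```text
t: 19.25
tool_pos: [0.4499, 0.2163, 0.3482]
tool_rot: [-0.298, 2.614, 0.118]
contact_force: [-0.7, -0.8, -0.9]
opening: 0.0584
grip_force: 27.6
```

>>> {"name": "drive_tool", "arguments": {
  "rows": [
    [[0, 0, 0.04], 0],
    [[0, 0, 0.04], 0],
    [[0, 0, 0.04], 0],
    [[0, 0, 0.035], 0],
    [[0, 0, 0.02], 0],
    [[0, 0, 0], 0],
    [[0, 0, 0], 0]
  ]
}}

```text
t: 19.95
tool_pos: [0.5313, 0.2331, 0.1907]
tool_rot: [-0.288, 2.624, 0.111]
contact_force: [0.3, 0.3, -1.3]
opening: 0.0584
grip_force: 27.5
```

```bash
python3 - <<'E'
from h import *
go(CUP["c2"],.058)
o=ctrl.get_obs()
d,f=cam("wrist"); im=d["image"]; cv2.imwrite("pics/w5.png",im)
P=CUP["c2"].copy();P[2]=.018;print("felt pred",proj(d,f,P))
m=cv2.inRange(cv2.cvtColor(im,cv2.COLOR_BGR2HSV),(60,80,15),(95,255,140)); m[300:]=0
n,l,s,ce=cv2.connectedComponentsWithStats(m)
for i in range(1,n):
    if s[i,4]>200: print(s[i],ce[i].round(1),ray(d,f,*ce[i],.018).round(4))
E
```

```text
t 19.95 q [ 0.288 -0.168  2.067 -0.011  0.737 -1.496] p [0.5313 0.2331 0.1907] 
x [-0.856 -0.183 -0.484] y [-0.224  0.974  0.026] z [ 0.467  0.131 -0.875] open 0.0584
T [0.5832 0.2433 0.1037] shift [-0.0041 -0.0039  0.1017]
felt pred (np.float64(317.07039311421033), np.float64(216.7899193302884))
[  69   12   81   78 4378] [108.3  51.2] [0.5241 0.1283 0.018 ]
[ 293  205   53   32 1232] [319.1 220.2] [0.6132 0.253  0.018 ]
```

View pics/w5.png

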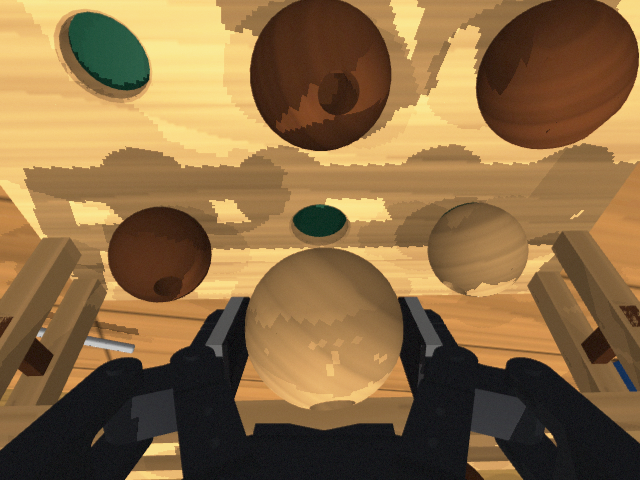

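Wrist view: cup c2's mouth is at (320,224) and the held ball at (324,329), nearly in line. Ball 1 sits steady in c1 at (478,249). Descending.

>>> {"name": "drive_tool", "arguments": {
  "rows": [
    [[-0.003, -0.003, 0.01], 0],
    [[0, 0, 0.02], 0],
    [[0, 0, 0.02], 0],
    [[0, 0, 0.02], 0],
    [[0, 0, 0.013], 0],
    [[0, 0, 0.007], 0],
    [[0, 0, 0.004], 0],
    [[0, 0, 0.001], 0],
    [[0, 0, 0], 0],
    [[0, 0, 0], 0]
  ]
}}

```text
t: 21.0
tool_pos: [0.5804, 0.2432, 0.1116]
tool_rot: [-0.288, 2.62, 0.112]
contact_force: [0.4, -0.7, -1.2]
opening: 0.0586
grip_force: 27.6
```

>>> {"name": "drive_tool", "arguments": {
  "rows": [
    [[0, 0, 0.0015], 0],
    [[0, 0, 0.0015], 0],
    [[0, 0, 0], 0]
  ]
}}

```text
t: 21.3
tool_pos: [0.5815, 0.2435, 0.1079]
tool_rot: [-0.288, 2.621, 0.111]
contact_force: [-1.1, -0.5, -0.9]
opening: 0.0581
grip_force: 27.6
```

```bash
python3 - <<'E'
from h import *
go(CUP["c2"],.058); print(ctrl.get_obs()["contact_force"].round(2))
E
```

```text
t 21.3 q [ 0.28   0.081  1.986 -0.006  0.566 -1.506] p [0.5815 0.2435 0.1079] 
x [-0.854 -0.183 -0.487] y [-0.224  0.974  0.026] z [ 0.469  0.131 -0.873] open 0.0581
T [0.583  0.2433 0.1036] shift [ 0.0008 -0.0006  0.0044]
[-1.14 -0.48 -0.95]
```

>>> {"name": "drive_tool", "arguments": {
  "rows": [
    [[0, 0, 0.0015], 0],
    [[0, 0, 0], 0]
  ]
}}

```text
t: 21.5
tool_pos: [0.5822, 0.2437, 0.1065]
tool_rot: [-0.288, 2.621, 0.111]
contact_force: [0.2, -1.0, -0.8]
opening: 0.0587
grip_force: 27.6
```

>>> {"name": "drive_tool", "arguments": {
  "rows": [
    [[0, 0, 0.0015], 0],
    [[0, 0, 0], 0]
  ]
}}

```text
t: 21.7
tool_pos: [0.5831, 0.244, 0.1059]
tool_rot: [-0.288, 2.621, 0.111]
contact_force: [-4.3, -0.6, 4.3]
opening: 0.0588
grip_force: 28.1
```

>>> {"name": "drive_tool", "arguments": {
  "rows": [
    [[0, 0, 0.001], 0],
    [[0, 0, 0], 0]
  ]
}}

```text
t: 21.9
tool_pos: [0.5836, 0.2441, 0.1057]
tool_rot: [-0.289, 2.621, 0.111]
contact_force: [-9.1, -3.6, 10.9]
opening: 0.0583
grip_force: 28.8
```

Force leans to the front, so only the rear rim is touching. I'll ease forward and down.

>>> {"name": "drive_tool", "arguments": {
  "rows": [
    [[0.001, 0, -0.0005], 0],
    [[0.0005, 0, 0], 0],
    [[0, 0, 0], 0]
  ]
}}

```text
t: 22.2
tool_pos: [0.5827, 0.2439, 0.1056]
tool_rot: [-0.288, 2.618, 0.112]
contact_force: [-3.4, -0.4, 5.1]
opening: 0.0587
grip_force: 28.1
```

>>> {"name": "drive_tool", "arguments": {
  "rows": [
    [[0.001, 0, 0], 0],
    [[0, 0, 0], 0]
  ]
}}

```text
t: 22.4
tool_pos: [0.5823, 0.2438, 0.1054]
tool_rot: [-0.288, 2.617, 0.112]
contact_force: [-1.2, -0.7, 4.7]
opening: 0.0583
grip_force: 28.0
```

>>> {"name": "drive_tool", "arguments": {
  "rows": [
    [[0.001, 0, 0.0005], 0],
    [[0, 0, 0], 0]
  ]
}}

```text
t: 22.6
tool_pos: [0.5822, 0.2438, 0.1052]
tool_rot: [-0.288, 2.616, 0.112]
contact_force: [-2.1, -0.8, 7.0]
opening: 0.0584
grip_force: 28.3
```

>>> {"name": "drive_tool", "arguments": {
  "rows": [
    [[0.0007, 0, 0.001], 0],
    [[0, 0, 0], 0],
    [[0, 0, 0], 0]
  ]
}}

```text
t: 22.9
tool_pos: [0.5825, 0.2439, 0.1051]
tool_rot: [-0.288, 2.615, 0.112]
contact_force: [-6.7, -2.4, 12.4]
opening: 0.0586
grip_force: 28.8
```

The seat is now stiff in every direction, so the ball is down. Easing the preload, then releasing.

>>> {"name": "drive_tool", "arguments": {
  "rows": [
    [[0.0005, 0, -0.0008], 0],
    [[0, 0, 0], 0]
  ]
}}

```text
t: 23.1
tool_pos: [0.5817, 0.2438, 0.105]
tool_rot: [-0.288, 2.614, 0.113]
contact_force: [-1.3, 0.4, 7.7]
opening: 0.0582
grip_force: 28.0
```

>>> {"name": "drive_tool", "arguments": {
  "rows": [
    [[0, 0, 0], 0],
    [[0, 0, 0], 0],
    [[0, 0, 0], 0],
    [[0, 0, 0], 0]
  ],
  "jaw": 0.05
}}

```text
t: 23.5
tool_pos: [0.5791, 0.2431, 0.1014]
tool_rot: [-0.288, 2.622, 0.111]
contact_force: [0.4, 0.2, -0.5]
opening: 0.0813
grip_force: 0.0
```

>>> {"name": "drive_tool", "arguments": {
  "rows": [
    [[0, 0, -0.01], 0],
    [[0, 0, -0.025], 0],
    [[0, 0, -0.035], 0],
    [[0, 0, -0.04], 0],
    [[0, 0, -0.04], 0],
    [[0, 0, -0.04], 0],
    [[0, 0, 0], 0]
  ]
}}

```text
t: 24.2
tool_pos: [0.491, 0.2187, 0.2761]
tool_rot: [-0.287, 2.608, 0.114]
contact_force: [0.6, 0.2, 1.5]
opening: 0.0813
grip_force: 0.0
```

```bash
python3 - <<'E'
from h import *
go(BALL["b3"],.178)
d,f=cam("wrist"); im=d["image"]
for c in ("c1","c2"): print(c,np.round(proj(d,f,CUP[c]),1))
a=im[:330]
T,g=cam("top")
b=cv2.resize(T["image"][190:340,325:485],(320,300))
c=np.zeros((330,640+160,3),np.uint8); c[:,:640]=a; c[:150,640:]=T["image"][190:340,325:485]; c[155:330,640:]=T["image"][145:320,90:250]
cv2.imwrite("pics/w6.png",c)
E
```

```text
t 24.2 q [ 0.282 -0.39   2.096 -0.006  0.913 -1.506] p [0.491  0.2187 0.2761] 
x [-0.848 -0.182 -0.498] y [-0.225  0.974  0.027] z [ 0.48   0.135 -0.867] open 0.0813
T [ 0.3352 -0.3399  0.1903] shift [ 0.2764 -0.5114 -0.0757]
c1 [436.1 207.5]
c2 [322.2 209.3]
```

View pics/w6.png

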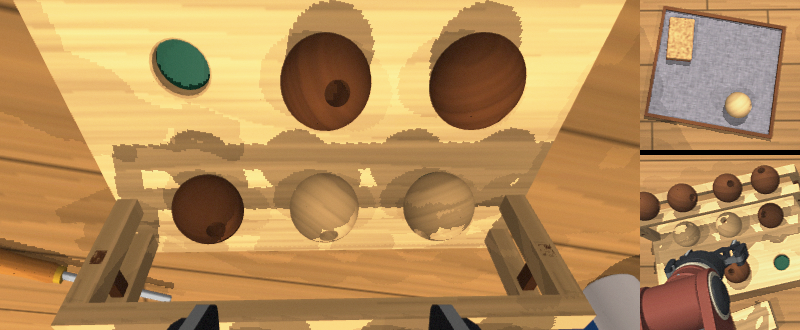

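Wrist view: pale balls sit in c2 at (324,208) and c1 at (439,207), and the dark balls are in place. The top inset shows b3 still where first seen, and c3 is free. Now for b3, with the wrist turned 0.4 rad to keep joint 6 off its limit.

>>> {"name": "drive_tool", "arguments": {
  "rows": [
    [[0, 0, -0.02], 0.1],
    [[0, 0, -0.02], 0.1],
    [[0, 0, -0.02], 0.1],
    [[0, 0, -0.016], 0.1],
    [[0.003, -0.03, 0], 0],
    [[0.005, -0.047, 0], 0],
    [[0.005, -0.047, 0], 0],
    [[0.005, -0.047, 0], 0],
    [[0.005, -0.047, 0], 0],
    [[0.005, -0.047, 0], 0]
  ],
  "jaw": 0
}}

```text
t: 25.3
tool_pos: [0.3955, -0.0438, 0.2632]
tool_rot: [0.24, 2.646, 0.247]
contact_force: [0.5, -0.9, -0.9]
opening: 0.0854
grip_force: 0.0
```

>>> {"name": "drive_tool", "arguments": {
  "rows": [
    [[0.004, -0.047, 0], 0],
    [[0.004, -0.047, 0], 0],
    [[0.004, -0.047, 0], 0],
    [[0.004, -0.047, 0], 0],
    [[0.004, -0.045, 0], 0],
    [[0.004, -0.04, 0], 0],
    [[0.003, -0.03, 0], 0],
    [[0, 0, 0], 0],
    [[0, 0, 0], 0]
  ]
}}

```text
t: 26.2
tool_pos: [0.3342, -0.3299, 0.1869]
tool_rot: [0.243, 2.645, 0.251]
contact_force: [0.9, 0.1, 0.3]
opening: 0.0852
grip_force: 0.0
```

```bash
python3 - <<'E'
from h import *
go(BALL["b3"],.058)
d,f=cam("wrist"); print(np.round(proj(d,f,BALL["b3"]),1))
hsv=cv2.cvtColor(d["image"],cv2.COLOR_BGR2HSV); u,v=proj(d,f,BALL["b3"])
m=np.zeros((480,640),np.uint8); cv2.circle(m,(int(u),int(v)),75,255,-1)
m&=cv2.inRange(hsv,(8,70,90),(30,255,255))
n,l,s,ce=cv2.connectedComponentsWithStats(m); i=1+s[1:,4].argmax(); print(s[i],ce[i],ray(d,f,*ce[i],.036))
E
```

```text
t 26.2 q [-1.159 -0.307  2.187  0.536  1.238 -2.719] p [ 0.3342 -0.3299  0.1869] 
x [-0.874  0.213 -0.436] y [0.128 0.968 0.218] z [ 0.468  0.135 -0.873] open 0.0852
T [ 0.3935 -0.3237  0.0867] shift [-0.0069 -0.0082  0.1162]
[311.9 250.5]
[ 270  204   89   90 6246] [313.89257125 248.53842459] [ 0.41930608 -0.31432263  0.036     ]
```

>>> {"name": "drive_tool", "arguments": {
  "rows": [
    [[-0.006, -0.0075, 0.01], 0],
    [[0, 0, 0.025], 0],
    [[0, 0, 0.025], 0],
    [[0, 0, 0.025], 0],
    [[0, 0, 0.018], 0],
    [[0, 0, 0.009], 0],
    [[0, 0, 0.004], 0],
    [[0, 0, 0], 0],
    [[0, 0, 0], 0]
  ]
}}

```text
t: 27.15
tool_pos: [0.3938, -0.3241, 0.0896]
tool_rot: [0.239, 2.643, 0.244]
contact_force: [-0.4, -0.3, 0.5]
opening: 0.085
grip_force: 0.0
```

>>> {"name": "drive_tool", "arguments": {
  "rows": [
    [[0, 0, 0], 0],
    [[0, 0, 0], 0],
    [[0, 0, 0], 0],
    [[0, 0, 0], 0],
    [[0, 0, 0], 0],
    [[0, 0, 0], 0]
  ],
  "jaw": 1
}}

```text
t: 27.75
tool_pos: [0.394, -0.3246, 0.0897]
tool_rot: [0.24, 2.642, 0.243]
contact_force: [0.9, -0.0, 6.1]
opening: 0.0583
grip_force: 26.7
```

```bash
python3 - <<'E'
from h import *
go(BALL["b3"],.058)
E
```

```text
t 27.75 q [-1.032 -0.051  2.158  0.603  0.979 -2.751] p [ 0.394  -0.3246  0.0897] 
x [-0.873  0.21  -0.44 ] y [0.127 0.969 0.212] z [ 0.471  0.129 -0.873] open 0.0583
T [ 0.3934 -0.3234  0.0866] shift [0.0022 0.0004 0.0026]
```

>>> {"name": "drive_tool", "arguments": {
  "rows": [
    [[-0.005, 0.002, -0.009], 0],
    [[-0.013, 0.006, -0.026], 0],
    [[-0.02, 0.009, -0.039], 0],
    [[-0.02, 0.009, -0.039], 0],
    [[-0.02, 0.009, -0.039], 0],
    [[0, 0.035, 0], 0],
    [[0, 0.045, 0], 0],
    [[0, 0.045, 0], -0.1],
    [[0, 0.045, 0], -0.1],
    [[0, 0.045, 0], -0.1]
  ]
}}

```text
t: 28.75
tool_pos: [0.4094, -0.1145, 0.3028]
tool_rot: [-0.161, 2.636, 0.144]
contact_force: [1.2, 0.9, -0.5]
opening: 0.0585
grip_force: 27.3
```

>>> {"name": "drive_tool", "arguments": {
  "rows": [
    [[0, 0, 0], -0.1],
    [[0, 0, 0], 0]
  ]
}}

```text
t: 28.95
tool_pos: [0.4096, -0.1147, 0.3026]
tool_rot: [-0.292, 2.621, 0.111]
contact_force: [0.7, 0.6, -1.5]
opening: 0.0586
grip_force: 27.3
```

```bash
python3 - <<'E'
from h import *
go(CUP["c3"]+np.array([0,.001,0]),.158)
E
```

```text
t 28.95 q [-0.644 -0.708  2.251  0.414  1.296 -2.489] p [ 0.4096 -0.1147  0.3026] 
x [-0.854 -0.186 -0.486] y [-0.226  0.974  0.026] z [ 0.469  0.132 -0.873] open 0.0586
T [0.4509 0.1093 0.191 ] shift [-0.0226  0.2059  0.1464]
```

>>> {"name": "drive_tool", "arguments": {
  "rows": [
    [[-0.0045, 0.04, 0], 0],
    [[-0.0045, 0.04, 0], 0],
    [[-0.0045, 0.042, 0], 0],
    [[-0.0045, 0.042, 0], 0],
    [[-0.0045, 0.042, 0.02], 0],
    [[0, 0, 0.04], 0],
    [[0, 0, 0.045], 0],
    [[0, 0, 0.04], 0],
    [[0, 0, 0], 0],
    [[0, 0, 0], 0]
  ]
}}

```text
t: 29.95
tool_pos: [0.4507, 0.1071, 0.1907]
tool_rot: [-0.285, 2.626, 0.112]
contact_force: [-0.5, 0.2, -0.1]
opening: 0.0581
grip_force: 27.6
```

```bash
python3 - <<'E'
from h import *
go(CUP["c3"],.058)
o=ctrl.get_obs()
d,f=cam("wrist"); im=d["image"]
P=CUP["c3"].copy();P[2]=.018;print("felt pred",proj(d,f,P))
m=cv2.inRange(cv2.cvtColor(im,cv2.COLOR_BGR2HSV),(60,80,15),(95,255,140)); m[300:]=0
n,l,s,ce=cv2.connectedComponentsWithStats(m)
for i in range(1,n):
    if s[i,4]>200: print(s[i],ce[i].round(1),ray(d,f,*ce[i],.018).round(4))
E
```

```text
t 29.95 q [ 0.017 -0.53   2.334  0.164  0.854 -1.848] p [0.4507 0.1071 0.1907] 
x [-0.857 -0.181 -0.483] y [-0.222  0.975  0.028] z [ 0.465  0.131 -0.875] open 0.0581
T [0.498  0.1216 0.1038] shift [-0.0012  0.0012  0.1   ]
felt pred (np.float64(324.20464296824457), np.float64(213.2819125744961))
[ 301  201   54   32 1298] [327.2 216.3] [0.5273 0.1319 0.018 ]
```

>>> {"name": "drive_tool", "arguments": {
  "rows": [
    [[0, 0.0025, 0.01], 0],
    [[0, 0, 0.02], 0],
    [[0, 0, 0.02], 0],
    [[0, 0, 0.02], 0],
    [[0, 0, 0.013], 0],
    [[0, 0, 0.007], 0],
    [[0, 0, 0.004], 0],
    [[0, 0, 0], 0],
    [[0, 0, 0], 0]
  ]
}}

```text
t: 30.9
tool_pos: [0.4953, 0.1224, 0.1118]
tool_rot: [-0.288, 2.619, 0.111]
contact_force: [0.5, -0.8, -0.3]
opening: 0.0585
grip_force: 27.6
```

>>> {"name": "drive_tool", "arguments": {
  "rows": [
    [[0, 0, 0.0015], 0],
    [[0, 0, 0.001], 0],
    [[0, 0, 0], 0]
  ]
}}

```text
t: 31.2
tool_pos: [0.4959, 0.1229, 0.1084]
tool_rot: [-0.288, 2.621, 0.111]
contact_force: [0.4, 0.1, -1.1]
opening: 0.0583
grip_force: 27.6
```

>>> {"name": "drive_tool", "arguments": {
  "rows": [
    [[0, 0, 0.0015], 0],
    [[0, 0, 0], 0]
  ]
}}

```text
t: 31.4
tool_pos: [0.4967, 0.1231, 0.1069]
tool_rot: [-0.288, 2.621, 0.111]
contact_force: [-0.8, -0.0, -0.2]
opening: 0.0587
grip_force: 27.6
```

>>> {"name": "drive_tool", "arguments": {
  "rows": [
    [[0, 0, 0.001], 0],
    [[0, 0, 0], 0]
  ]
}}

```text
t: 31.6
tool_pos: [0.4974, 0.1232, 0.1064]
tool_rot: [-0.288, 2.621, 0.112]
contact_force: [-1.3, 0.4, 0.7]
opening: 0.0585
grip_force: 27.9
```

>>> {"name": "drive_tool", "arguments": {
  "rows": [
    [[0.0003, 0, 0.001], 0],
    [[0, 0, 0], 0]
  ]
}}

```text
t: 31.8
tool_pos: [0.4978, 0.1233, 0.1061]
tool_rot: [-0.289, 2.62, 0.112]
contact_force: [-6.0, -0.7, 7.8]
opening: 0.0584
grip_force: 28.5
```

>>> {"name": "drive_tool", "arguments": {
  "rows": [
    [[0.001, 0, -0.0003], 0],
    [[0.0005, 0, 0], 0],
    [[0, 0, 0], 0]
  ]
}}

```text
t: 32.1
tool_pos: [0.4971, 0.1231, 0.1061]
tool_rot: [-0.288, 2.618, 0.112]
contact_force: [-0.6, 2.0, 5.4]
opening: 0.0584
grip_force: 27.9
```

>>> {"name": "drive_tool", "arguments": {
  "rows": [
    [[0.001, 0, 0], 0],
    [[0, 0, 0], 0]
  ]
}}

```text
t: 32.3
tool_pos: [0.4967, 0.123, 0.106]
tool_rot: [-0.287, 2.616, 0.112]
contact_force: [2.3, 3.9, 5.9]
opening: 0.0584
grip_force: 27.9
```

>>> {"name": "drive_tool", "arguments": {
  "rows": [
    [[0.0007, 0, 0.0005], 0],
    [[0, 0, 0], 0]
  ]
}}

```text
t: 32.5
tool_pos: [0.4968, 0.123, 0.1059]
tool_rot: [-0.287, 2.615, 0.112]
contact_force: [1.3, 3.2, 8.4]
opening: 0.0587
grip_force: 28.2
```

The seat is stiff here too, and its height matches the grip offset, so ball 3 is down. Easing and releasing.

>>> {"name": "drive_tool", "arguments": {
  "rows": [
    [[0, 0.0005, -0.0005], 0],
    [[0, 0, 0], 0]
  ]
}}

```text
t: 32.7
tool_pos: [0.4964, 0.1231, 0.106]
tool_rot: [-0.288, 2.615, 0.11]
contact_force: [4.1, 1.2, 5.7]
opening: 0.0587
grip_force: 27.8
```

>>> {"name": "drive_tool", "arguments": {
  "rows": [
    [[0, 0, 0], 0],
    [[0, 0, 0], 0],
    [[0, 0, 0], 0],
    [[0, 0, 0], 0]
  ],
  "jaw": 0.05
}}

```text
t: 33.1
tool_pos: [0.4934, 0.123, 0.1027]
tool_rot: [-0.289, 2.623, 0.112]
contact_force: [-0.7, -0.1, -0.0]
opening: 0.0813
grip_force: 0.0
```

>>> {"name": "drive_tool", "arguments": {
  "rows": [
    [[0, 0, -0.01], 0],
    [[0, 0, -0.025], 0],
    [[0, 0, -0.035], 0],
    [[0, 0, -0.04], 0],
    [[0, 0, -0.04], 0],
    [[0, 0, -0.04], 0],
    [[0, 0, 0], 0]
  ]
}}

```text
t: 33.8
tool_pos: [0.4058, 0.0978, 0.277]
tool_rot: [-0.287, 2.608, 0.109]
contact_force: [0.3, 0.7, 0.9]
opening: 0.0812
grip_force: 0.0
```

>>> {"name": "drive_tool", "arguments": {
  "rows": [
    [[0, -0.03, -0.02], 0],
    [[0, -0.04, -0.02], 0],
    [[0, -0.04, 0], 0],
    [[0, -0.04, 0], 0],
    [[0, -0.04, 0], 0],
    [[0, -0.04, 0], 0],
    [[0, 0, 0], 0],
    [[0, 0, 0], 0]
  ]
}}

```text
t: 34.6
tool_pos: [0.4376, -0.1318, 0.2971]
tool_rot: [-0.285, 2.624, 0.114]
contact_force: [0.2, 0.1, -0.4]
opening: 0.0809
grip_force: 0.0
```

```bash
python3 - <<'E'
from h import *
st()
T,f=cam("top"); im=T["image"]; cv2.imwrite("pics/end.png",cv2.resize(im[100:400,60:480],(800,571),interpolation=cv2.INTER_CUBIC))
for c in CUP: print(c,np.round(proj(T,f,CUP[c]),1),np.round((np.array(proj(T,f,CUP[c]))-[60,100])*800/420))
E
```

```text
t 34.6 q [-0.635 -0.592  2.193  0.418  1.241 -2.499] p [ 0.4376 -0.1318  0.2971] 
x [-0.856 -0.181 -0.485] y [-0.222  0.975  0.029] z [ 0.467  0.132 -0.874] open 0.0809
c1 [136.9 224.2] [146. 237.]
c2 [179.  214.7] [227. 218.]
c3 [229.8 250.3] [323. 286.]
```

View pics/end.png

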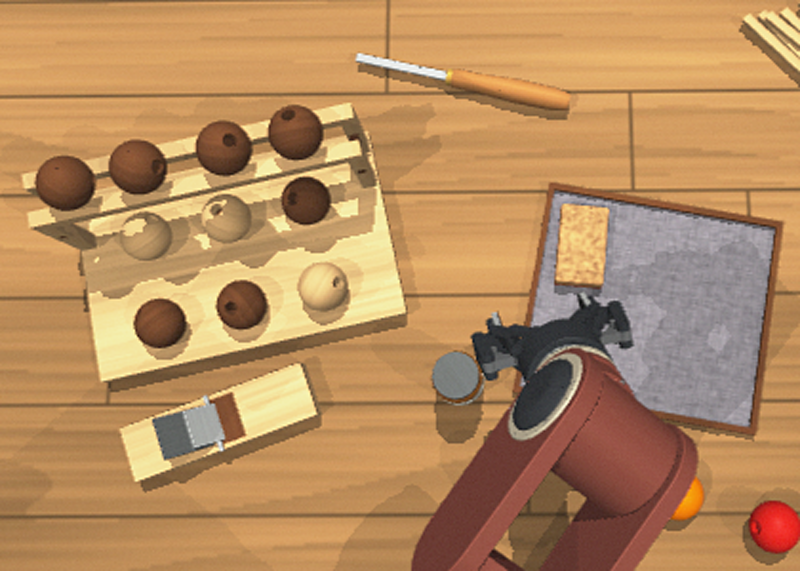

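The final view shows the pale balls seated at (146,236), (226,217) and (323,287), matching predictions of (146,237), (227,218) and (323,286). Everything else is in place and the arm is clear.

```bash
python3 -c "
from station import ctrl
print(ctrl.finish_job())"
```

```text
the job is handed in; nothing more can be done
None
```

The three pale balls are seated in the three free cups, the last camera view shows the dark balls and everything else in place, and the job was handed in at about 35 s of the 72 s limit.

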